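# Snap the clip-on cover onto a loaded centrifuge bucket

### The job

Close the open centrifuge bucket that stands in its stand: take the cover by its handle off the parking block, set it square and gently on the bucket, and press it straight down until both clip arms snap under the rim and the cover sits fully home, then let go. The tubes inside are fragile, so do not drop the cover on or push it onto the bucket with more than 35 newtons, and leave the tube rack, the wash bottle and the tip box where they are.

Things in the scene. Friction and masses are not known exactly. Their poses are not given: they have to be found in the camera images.
- cover: Loose rigid white cover, 0.12 to 0.18 kg: level plate 84 x 112 x 6 mm (x, y, z), a handle on top, four pins below, a sprung clip arm on each short (+y, -y) end. Origin: centre of the plate's underside; z up. Fits either way round (half turn). It starts standing on its pins on the parking block, plate underside 48 mm above the bench. Fully home, its origin is at the rim's centre.
- handle (a point): Middle of the cover's handle, 30 mm above the plate's underside; axes as the cover. The handle is a solid bar 18 mm wide in x, 60 mm long in y, from the plate's top (6 mm above its underside) up to 42 mm; take it across the 18 mm. 33 mm of free plate on each side in x.
- pin (a point): Tip of one of the cover's four locating pins (10 mm thick; at x +-30, y +-45, down to z -18 mm in the cover's frame; the last 8 mm taper to 4 mm). They enter the bucket's opening with 2 mm of play. This one is at +x, +y.
- hook (a point): Inner edge of the hook of the +y clip arm, 57 mm from the cover's middle, 6 mm below the plate's underside; the -y arm is its mirror image. Each grey arm is 26 mm wide in x, reaches from 16 mm above to 20 mm below the plate's underside and 5 mm beyond the lip's edge, has a sloping lead-in under the hook, and pivots outward against a spring.
- clip_left (a joint): Angle of the cover's +y clip arm: 0 sprung in (also when snapped under the lip), about 0.15 rad when its hook is forced open over the lip.
- clip_right (a joint): The same for the cover's -y clip arm.
- block: Fixed grey parking block 80 x 100 x 30 mm (x, y, z) under the cover; the clip arms hang past its short ends. Origin: centre of its underside, on the bench.
- stand: Fixed grey stand that holds the bucket: base plate 120 x 150 x 12 mm (x, y, z) with a guide rail along each long side, 38 mm high. Origin: centre of its underside, on the bench.
- bucket: Grey open bucket in the stand, 80 x 110 mm outside, 70 mm high, opening 74 x 104 mm; tube tops inside stay 26 mm below the rim. Origin: centre of its underside; z up. It cannot tip or turn. Pushed down with about 5 N it slides down stiffly until it stands solid, by 1 to 18 mm, different each time and not to be told beforehand; it stays down.
- rim (a point): Centre of the opening, level with the lip's top, 83 to 100 mm above the bench at the start; axes as the bucket. The lip is 90 x 120 x 4 mm. Hooks meet it with the plate 13 mm above it and need 8 to 20 N in all on a solid bucket, less as they slide down its edge; they snap under it with the plate 1 mm above it. The plate then lands on the lip and the force rises steeply.
- tube_rack: Bystander: white rack 50 x 160 x 50 mm with capped tubes up to 80 mm high. Origin: centre of its underside.
- wash_bottle: Bystander: white bottle, 56 mm thick and 140 mm high. Origin: centre of its underside.
- tip_box: Bystander: grey box of pipette tips 85 x 120 x 55 mm. Origin: centre of its underside.
Things that resemble listed ones, but are neither listed nor needed, are in the scene too. What is shaped like the cover but orange or turquoise is not meant.

How it is judged (in metres and radians):
On the way, in this order (a step that is already met when the one before it is completed fails the run):
1. the cover is lifted clear of the parking block by the gripper (z of cover in the frame of block above 0.058 m and contact force between the fingers and cover above 1 N), for 0.05 s.
2. the cover is brought level and slowly onto the bucket, its hooks still above or on the rim (z of cover in the frame of rim between 0.006 and 0.018 m and horizontal distance between cover and rim below 0.006 m and angle between cover's own z axis and vertical below 0.15 rad and linear speed of cover below 0.25 m/s), for 0.02 s.
At the end, for the whole second after the job is handed in: The cover lies on the bucket's rim: plate underside within 2 mm of the lip's top, centred within 4 mm, level within 0.03 rad and square within 0.1 rad, both clip arms sprung back under the lip (within 0.08 rad of their rest), at rest and released (z of cover in the frame of rim between -0.002 and 0.002 m and horizontal distance between cover and rim below 0.004 m and angle between the z axis of cover and the z axis of rim, either way round below 0.03 rad and angle between the x axis of cover and the x axis of rim, either way round below 0.1 rad and value of joint each of clip_left, clip_right below 0.08 rad and linear speed of cover below 0.02 m/s); the robot touches nothing.
It fails at once if the cover is pushed or dropped onto the bucket with more than 35 N (contact force between cover and bucket above 35 N).
It fails at once if the tube rack, wash bottle or tip box is moved more than 25 mm (distance of any of tube_rack, wash_bottle, tip_box from where it was at the start of the episode above 0.025 m).
It also fails if it takes over 58 s, if anything falls off the work surface, if the arm or the gripper's body presses on something with over 40 N, if the wrist force passes 120 N, or if a joint passes its speed limit or range.

### The arm

A 7-joint arm with a two-finger parallel gripper is mounted at the origin on the work surface. World frame = base frame: x ahead of the robot, y to its left, z up, the work surface at z = 0. Lengths are in mm, angles in rad, forces in N, time in s.
With the tool pointing down it reaches from about 400 to 875 mm from the base axis. Payload 4.4 kg.
Tool frame: the origin (TCP) lies midway between the tips of the shut fingers; the grasp point (between the pads) lies 19 mm behind it; z points along the fingers, y is the direction in which the jaws open and shut (so a half turn about z gives the same grasp; the last joint's range is limited). The gripper opens to 85 mm and grips with 20 to 120 N. Pads are 22 mm wide; open, the fingers measure 114 mm over their backs; the gripper's body (76 mm by 85 mm) begins 54 mm behind the grasp point. The pads swing forward as they close: fully open they stand 13 mm farther back than shut.
Start: joints at [1.185, 0.628, 0.038, 1.517, -0.027, 0.996, -0.02], TCP at [204.373, -617.049, 231.313] pointing down, gripper open.
Joint ranges: [-3.06, 3.06], [-0.37, 2.12], [-1.25, 1.32], [0.18, 2.47], [-1.1, 4.24], [0.23, 1.98], [-2.94, 2.94]. Speed limits (rad/s): [2.57, 2.57, 3.14, 3.14, 3.14, 3.14, 3.14].

### API

Orientations are given as [roll, pitch, yaw] about the fixed x, y, z axes, in that order (R = Rz(yaw) Ry(pitch) Rx(roll)).
In Python, from cell import * gives the robot as it stands. The module is installed in compiled form; this text tells all that it offers.
- The arm moves only by the tool move_arm, never from a script. Its argument "series" is a list of rows, each a list of 2 entries, a list of its own where there are three numbers: the shift along the tool's x, y, z in m, then the turn about the tool's z in rad. In form: [[[x, y, z], yaw], ...]. A call has 1 to 5 rows; each row is the pose to reach, as a shift and turn from the pose measured when the call began, along the tool's axes at that moment; what a row does not reach only later rows make up. A row lasts 1/8 s, in which the tool goes at most 62.5 mm and 10.7 degrees, less where a joint would pass 70% of its speed; a pose out of reach is approached as far as the arm can. A call with a gripper value outside its range is refused whole. "claw" is the opening, from 0 (shut) to 1 (fully open), set as the call begins (left out, the last holds). The fingers move at their own pace and stop on an object; the grip force is fixed at half the most. Time passes only in rows, so rows that repeat a pose let the fingers close. It gives the time, the measured TCP pose, the force and the opening at its end, in the units of the state.
- read_state(): the state, without advancing time (a new reading comes with each control period).
- get_image(name): name is "side" or "top" or "wrist"; returns the picture (480x640x3 uint8, blue, green, red); there is no depth.
- camera_model(name): a dict with "fov_y" (degrees; the focal length in pixels is half the picture's height over the tangent of half this angle, whatever the lens; pixels are square), "cx", "cy" (the principal point, pixels), "pose" (4x4, takes a point from camera to world coordinates); the wrist camera has in their place "tool_from_camera" (4x4, takes a point from camera to tool coordinates, whose origin is the TCP and whose axes are the flange's). Camera axes: x right, y down, z forward; pixel columns grow to the right and rows downward; lengths in mm; the calibration is good to about 2 mm. A picture is of the moment at which its call begins: read the wrist's pose just before it. camera_model takes no time and is no camera call.
- finish_job(): hands the job in, once; it reports no verdict.
The state is a dict: "clock": time; "qpos": joint angles; "qd": joint speeds; "tau": joint torques, N m; "eef_pos": TCP position; "tool_rot": TCP orientation; "force": force on the tool from outside, world axes, zero at the start; "torque": the same for the moment, N m; "width": finger opening in mm.
Only numpy, scipy, OpenCV 4.12 (cv2) and the standard library are available. Lean on these libraries where they do the work, as an engineer would, in place of code of your own. Each camera call takes 0.05 s, during which the arm holds its last target. There are 200 camera calls.

## Working session

There is one attempt and no reset: what is moved stays moved. The work goes in short steps, Python scripts to look and compute and a tool call to move; the robot and the scene stay as the last step left them, time stands still between calls to the robot, and variables do not carry over. Pictures are saved under pics/ and viewed, about 8 in all and at most 12, crops included, and the job is handed in when it is done.

Besides the shell and the picture viewer there is one more tool, called as name(argument=value, ...) on one line, values as JSON. move_arm: Moves the arm, as the interface text tells. Its arguments: {"type":"object","properties":{"series":{"type":"array"},"claw":{"type":"number"}},"required":["series"]}

```bash
mkdir -p pics; python3 - <<'E'
from cell import *
import cv2,numpy as np
s=read_state();print(s)
for n in("top","side"):
    im=get_image(n);cv2.imwrite(f"pics/{n}0.png",im);print(n,camera_model(n))
print(camera_model("wrist"))
E
```

```text
{'clock': 0.0, 'qpos': array([ 1.18520909,  0.62931455,  0.03844457,  1.51837116, -0.02701516,
        0.99629941, -0.01997205]), 'qd': array([ 0.0004914 , -0.00150806, -0.0010857 , -0.001174  , -0.00038899,
       -0.00166476,  0.00079977]), 'tau': array([ 1.16753472e-03, -5.63397145e+01,  1.22707710e+00, -1.93445778e+01,
        1.11149205e-02,  1.04795818e-02, -8.50792503e-06]), 'eef_pos': array([ 204.1710835 , -616.44387352,  230.40858827]), 'tool_rot': array([-3.13971814e+00,  1.19806138e-05,  3.19804753e-01]), 'force': array([-0.17796955, -0.34743011,  0.36761107]), 'torque': array([-0.02938224, -0.00872656, -0.03354774]), 'width': 85.61781615492731}
top {'fov_y': 53.434039964559716, 'cx': 328.1117466420361, 'cy': 235.61979101125266, 'pose': array([[ 2.84678424e-02, -9.83921082e-01,  1.76320410e-01,
         3.90584476e+02],
       [-9.99589041e-01, -2.74273106e-02,  8.33615410e-03,
        -1.96098135e+01],
       [-3.36612312e-03, -1.76485261e-01, -9.84297527e-01,
         1.11837222e+03],
       [ 0.00000000e+00,  0.00000000e+00,  0.00000000e+00,
         1.00000000e+00]])}

[... 175 characters left out ...]
],
       [-3.33445150e-01,  5.89592548e-01, -7.35659540e-01,
         6.92811320e+02],
       [ 1.16376512e-03, -7.80059493e-01, -6.25704270e-01,
         6.93909949e+02],
       [ 0.00000000e+00,  0.00000000e+00,  0.00000000e+00,
         1.00000000e+00]])}
{'fov_y': 58.13032488207931, 'cx': 317.0388487435962, 'cy': 240.8368221210749, 'tool_from_camera': array([[ 1.30199418e-05, -9.60027500e-01, -2.79905698e-01,
         6.99671145e+01],
       [ 9.99999680e-01,  2.36425072e-04, -7.64381127e-04,
         1.44634241e+00],
       [ 8.00003627e-04, -2.79905598e-01,  9.60027195e-01,
        -1.43933492e+02],
       [ 0.00000000e+00,  0.00000000e+00,  0.00000000e+00,
         1.00000000e+00]])}
```

View pics/top0.png

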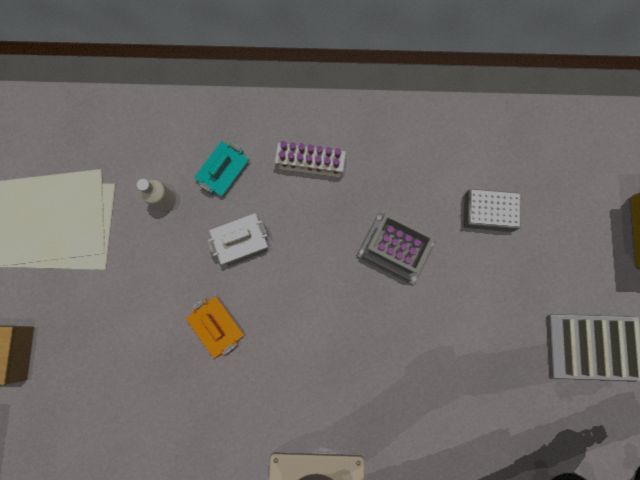

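View pics/side0.png

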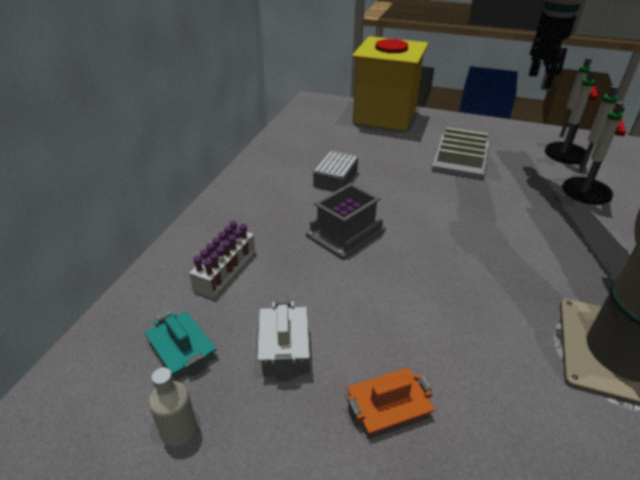

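The white cover is at top (238,239) and side (284,335). The lookalikes are turquoise at top (222,168) and orange at (215,327), so only the white one, standing on a grey block, fits. The bucket is at top (399,247) and side (346,212).

```bash
cat > h.py <<'E'
from cell import *
import cv2,numpy as np
from scipy.spatial.transform import Rotation as Ro
def ray(n,uv,pose=None):
    c=camera_model(n);f=240/np.tan(np.radians(c["fov_y"]/2))
    P=c["pose"] if pose is None else pose
    d=np.array([(uv[0]-c["cx"])/f,(uv[1]-c["cy"])/f,1.])
    return P[:3,3],P[:3,:3]@d
def onz(n,uv,z,pose=None):
    o,d=ray(n,uv,pose);return o+d*(z-o[2])/d[2]
def two(a,b):
    (o,d),(p,e)=a,b
    A=np.array([d,-e]).T;t=np.linalg.lstsq(A,p-o,rcond=None)[0]
    x,y=o+d*t[0],p+e*t[1];return (x+y)/2,np.linalg.norm(x-y)
def wristpose(s):
    T=np.eye(4);T[:3,:3]=Ro.from_euler("xyz",s["tool_rot"]).as_matrix();T[:3,3]=s["eef_pos"]
    return T@camera_model("wrist")["tool_from_camera"]
def shot():
    s=read_state();im=get_image("wrist");return s,wristpose(s),im
E
python3 - <<'E'
from h import *
t=cv2.imread("pics/top0.png");s=cv2.imread("pics/side0.png")
for n,im,(x0,y0,x1,y1) in(("top",t,(200,205,280,275)),("side",s,(245,290,325,385))):
    g=im.min(2)[y0:y1,x0:x1]; m=(g>120).astype(np.uint8)
    c=max(cv2.findContours(m,0,2)[0],key=cv2.contourArea)+[x0,y0]
    r=cv2.minAreaRect(c);print(n,r)
    if n=="top":
        b=cv2.boxPoints(r);W=np.array([onz(n,p,54) for p in b]);print(W.round(1),W.mean(0).round(1))
P=lambda im,x,y,w,h:cv2.resize(im[y:y+h,x:x+w],(400,300),interpolation=cv2.INTER_CUBIC)
cv2.imwrite("pics/crop1.png",np.vstack([np.hstack([P(t,194,203,96,72),P(t,350,211,96,72)]),np.hstack([P(s,225,290,120,90),P(s,300,175,100,75)])]))
E
```

```text
top ((237.2740020751953, 237.89727783203125), (36.51683807373047, 58.16944885253906), 69.44395446777344)
[[584.  272.6  54. ]
 [635.  151.4  54. ]
 [556.6 118.1  54. ]
 [506.8 238.   54. ]] [570.6 195.   54. ]
side ((282.5, 331.5), (55.0, 51.0), 90.0)
```

View pics/crop1.png

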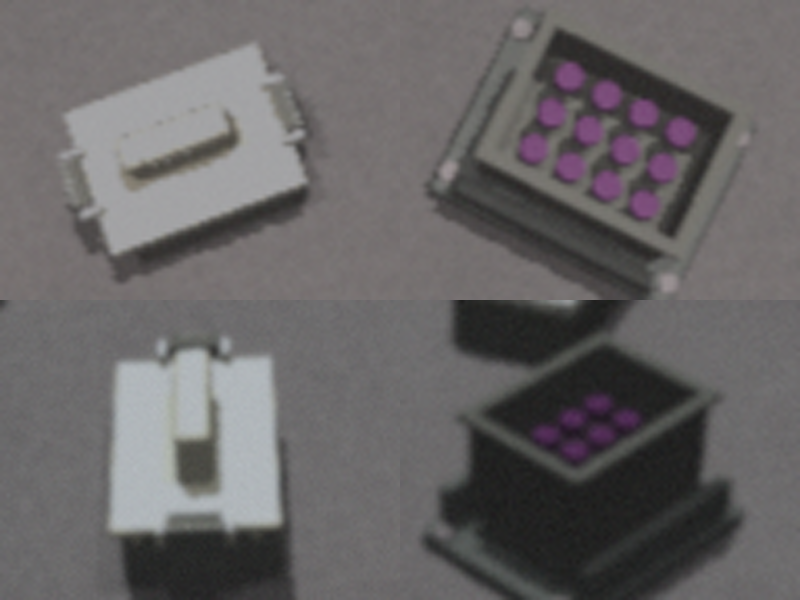

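```bash
python3 - <<'E'
from h import *
T=lambda c,o:np.array(o)+np.array(c)*96/400
pl=[onz("top",T(c,(194,203)),54) for c in[(65,115),(258,43),(306,185),(115,254)]]
pl=np.array(pl);print("plate",pl.round(1),pl.mean(0))
v=pl[1]-pl[0]+pl[2]-pl[3];print("long dir",np.degrees(np.arctan2(v[1],v[0])),np.linalg.norm(v)/2)
top=[(148,12),(352,118),(290,258),(74,160)];side=[(58,115),(208,40),(318,95),(178,180)]
B=[]
for a,b in zip(top,side):
    p,e=two(ray("top",T(a,(350,211))),ray("side",np.array((300,175))+np.array(b)/4));B.append(p);print(p.round(1),e.round(1))
B=np.array(B);print(B.mean(0))
z=B[:,2].mean();L=np.array([onz("top",T(a,(350,211)),z) for a in top]);print(L.round(1),L.mean(0))
v=L[1]-L[0]+L[2]-L[3];print("long",np.degrees(np.arctan2(v[1],v[0])),np.linalg.norm(v)/2, np.linalg.norm(L[0]-L[3]+L[1]-L[2])/2)
E
```

```text
plate [[585.3 259.1  54. ]
 [628.5 156.   54. ]
 [550.4 125.6  54. ]
 [510.  226.7  54. ]] [568.53999698 191.85140973  54.        ]
long dir -67.73457964761911 110.29958147369078
[ 627.6 -136.2   89.5] 0.7
[ 573.6 -244.8   84.8] 0.8
[ 499.3 -211.9   83.7] 0.4
[547.2 -97.9  91.7] 1.5
[ 561.9247517  -172.69445639   87.41685425]
[[ 627.7 -136.5   87.4]
 [ 573.5 -244.2   87.4]
 [ 498.8 -211.2   87.4]
 [ 547.1  -98.3   87.4]] [ 561.771375   -172.55452807   87.41685425]
long -114.92715039314685 121.5752732868554 85.42347884927814
```

move_arm(series=[[[0.04,-0.0435,0],-0.11],[[0.08,-0.087,0],-0.22],[[0.12,-0.1305,0],-0.33],[[0.16,-0.174,0],-0.44],[[0.2,-0.2175,0],-0.55]], claw=1)

```text
clock: 0.72
eef_pos: [326.2, -345.3, 230.8]
tool_rot: [-3.14, -0.001, 0.873]
force: [1.4, -0.2, 0.5]
width: 85.4
```

```bash
cat >> h.py <<'E'
def go(x,y,z,yawdeg):
    s=read_state();R=Ro.from_euler("xyz",s["tool_rot"]).as_matrix()
    d=R.T@(np.array([x,y,z])-s["eef_pos"])/1000
    w=np.radians(yawdeg)-s["tool_rot"][2];w=(w+np.pi)%(2*np.pi)-np.pi
    print("t",s["clock"].round(2),s["eef_pos"].round(1),s["tool_rot"].round(3),"F",s["force"].round(1),"w",round(s["width"],1),"| shift",d.round(4),"turn",round(-w,3))
E
python3 -c "
from h import *
go(568.5,192,220,112.3)"
```

```text
Traceback (most recent call last):
  File "h.py", line 24, in go
    print("t",s["clock"].round(2),s["eef_pos"].round(1),s["tool_rot"].round(3),"F",s["force"].round(1),"w",round(s["width"],1),"| shift",d.round(4),"turn",round(-w,3))
              ^^^^^^^^^^^^^^^^
AttributeError: 'float' object has no attribute 'round'
```

move_arm(series=[[[0.0567,-0.016,0],-0.11],[[0.1134,-0.032,0],-0.22],[[0.17,-0.048,0],-0.33],[[0.227,-0.064,0],-0.44],[[0.2835,-0.08,0],-0.55]])

```text
clock: 1.35
eef_pos: [447.4, -74.9, 231.2]
tool_rot: [-3.141, -0.001, 1.427]
force: [0.3, -0.1, 0.3]
width: 85.4
```

```bash
sed -i 's/s\["clock"\].round(2)/round(float(s["clock"]),2)/' h.py
python3 -c "
from h import *
go(568.5,192,220,112.3)"
```

```text
t 1.35 [447.4 -74.9 231.2] [-3.141e+00 -1.000e-03  1.427e+00] F [ 0.3 -0.1  0.3] w 85.4 | shift [0.2815 0.0815 0.0115] turn -0.533
```

move_arm(series=[[[0.056,0.016,0.002],-0.11],[[0.113,0.033,0.004],-0.22],[[0.17,0.05,0.007],-0.33],[[0.225,0.065,0.009],-0.44],[[0.2815,0.0815,0.0115],-0.533]])

```text
clock: 1.98
eef_pos: [568.9, 193.3, 219.6]
tool_rot: [-3.141, -0.001, 1.963]
force: [0.4, 0.1, 0.6]
width: 85.5
```

```bash
python3 - <<'E'
from h import *
go(568.5,192,150,112.3)
s,P,im=shot();cv2.imwrite("pics/w1.png",im);np.save("w1.npy",P)
E
```

```text
t 1.98 [568.9 193.3 219.6] [-3.141e+00 -1.000e-03  1.963e+00] F [0.4 0.1 0.6] w 85.5 | shift [-0.0011 -0.0009  0.0696] turn 0.003
```

View pics/w1.png

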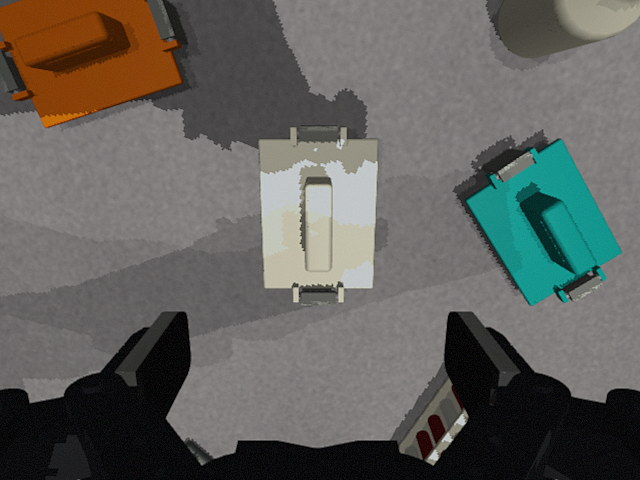

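The white cover is centred at (319,214) and its handle top spans (306–332, 184–271), nearly square to the jaws. Now to measure it.

```bash
python3 - <<'E'
from h import *
P=np.load("w1.npy")
h=np.array([onz("wrist",u,90,P) for u in[(307,182),(332,182),(331,271),(305,271)]]);print(h.round(1),h.mean(0))
p=np.array([onz("wrist",u,54,P) for u in[(260,140),(378,138),(373,290),(264,288)]]);print(p.round(1),p.mean(0))
for q in(h,p):
    v=q[0]+q[1]-q[2]-q[3];print(np.degrees(np.arctan2(v[1],v[0])),np.linalg.norm(v)/2)
im=cv2.imread("pics/w1.png");m=(im.min(2)>0)&(cv2.cvtColor(im,cv2.COLOR_BGR2HSV)[...,2]>135)
m=m.astype(np.uint8);m[:, :240]=0;m[:,400:]=0;m[:120]=0;m[310:]=0
c=max(cv2.findContours(m,0,2)[0],key=cv2.contourArea);print(cv2.minAreaRect(c))
E
```

```text
[[550.6 217.5  90. ]
 [565.3 223.5  90. ]
 [588.1 168.1  90. ]
 [571.9 161.4  90. ]] [568.99724486 192.61567359  90.        ]
[[510.4 227.   54. ]
 [586.  259.7  54. ]
 [630.2 154.5  54. ]
 [551.9 123.8  54. ]] [569.6237183 191.2436684  54.       ]
111.57115119361856 59.96000098613234
112.34880584935568 112.65121093408999
((318.0, 215.0), (174.0, 118.0), 90.0)
```

move_arm(series=[[[-0.001,-0.001,0.05],0.005],[[-0.001,-0.001,0.1],0.005],[[-0.001,-0.001,0.135],0.005],[[-0.001,-0.001,0.15],0.005],[[-0.001,-0.001,0.159],0.005]])

```text
clock: 2.65
eef_pos: [570.8, 204.4, 60.4]
tool_rot: [3.135, -0.01, 1.968]
force: [-0.3, 0.0, 0.6]
width: 85.4
```

```bash
python3 -c "
from h import *
go(569.3,192,60,112)"
```

```text
t 2.65 [570.8 204.4  60.4] [ 3.135 -0.01   1.968] F [-0.3  0.   0.6] w 85.4 | shift [-0.0108 -0.0062  0.0003] turn 0.013
```

move_arm(series=[[[-0.006,-0.003,0],0.01],[[-0.011,-0.006,0],0.01],[[-0.011,-0.006,0],0.01]])

```text
clock: 3.02
eef_pos: [570.2, 190.8, 61.3]
tool_rot: [3.133, -0.009, 1.956]
force: [0.4, 0.7, -0.0]
width: 86.0
```

```bash
python3 -c "
from h import *
go(569.3,192,60,112)"
```

```text
t 3.02 [570.2 190.8  61.3] [ 3.133 -0.009  1.956] F [ 0.4  0.7 -0. ] w 86.0 | shift [ 0.0014 -0.0004  0.0013] turn 0.001
```

move_arm(series=[[[0,0,0],0],[[0,0,0],0],[[0,0,0],0],[[0,0,0],0],[[0,0,0],0]], claw=0)

```text
clock: 3.65
eef_pos: [570.3, 191.1, 61.4]
tool_rot: [3.133, -0.009, 1.956]
force: [-1.5, -0.3, 1.6]
width: 17.0
```

```bash
python3 -c "
from h import *
go(569.3,192,60,112)"
```

```text
t 3.65 [570.3 191.1  61.4] [ 3.133 -0.009  1.956] F [-1.5 -0.3  1.6] w 17.0 | shift [ 0.0012 -0.0006  0.0014] turn 0.002
```

move_arm(series=[[[0,0,-0.008],0],[[0,0,-0.025],0],[[0,0,-0.05],0],[[0,0,-0.08],0],[[0,0,-0.1],0]])

```text
clock: 4.28
eef_pos: [570.4, 190.2, 164.0]
tool_rot: [3.131, -0.009, 1.956]
force: [0.1, 0.6, -2.4]
width: 16.9
```

```bash
python3 -c "
from h import *
go(561.8,-172.5,190,65.1)"
```

```text
t 4.28 [570.4 190.2 164. ] [ 3.131 -0.009  1.956] F [ 0.1  0.6 -2.4] w 16.9 | shift [-0.3326 -0.1441 -0.0305] turn 0.82
```

```bash
python3 -c "
from h import *
go(512,-281,200,65.1)"
```

```text
t 4.28 [570.4 190.2 164. ] [ 3.131 -0.009  1.956] F [ 0.1  0.6 -2.4] w 16.9 | shift [-0.4143 -0.2309 -0.0422] turn 0.82
```

move_arm(series=[[[-0.02,-0.009,-0.01],0.05],[[-0.06,-0.026,-0.03],0.16],[[-0.1,-0.043,-0.035],0.27],[[-0.14,-0.06,-0.036],0.38],[[-0.18,-0.078,-0.036],0.49]])

```text
clock: 4.9
eef_pos: [564.7, -9.9, 197.9]
tool_rot: [3.137, -0.012, 1.459]
force: [-0.2, 0.2, -1.2]
width: 16.9
```

```bash
python3 -c "
from h import *
go(512,-281,200,65.1)"
```

```text
t 4.9 [564.7  -9.9 197.9] [ 3.137 -0.012  1.459] F [-0.2  0.2 -1.2] w 16.9 | shift [-0.2753 -0.0222 -0.0055] turn 0.323
```

move_arm(series=[[[-0.05,-0.004,-0.003],0.08],[[-0.11,-0.009,-0.005],0.17],[[-0.17,-0.014,-0.005],0.26],[[-0.23,-0.019,-0.005],0.323],[[-0.275,-0.022,-0.0055],0.323]])

```text
clock: 5.52
eef_pos: [509.2, -285.3, 200.1]
tool_rot: [3.142, -0.011, 1.13]
force: [0.3, 0.7, -1.2]
width: 16.9
```

move_arm(series=[[[0,0,0],0],[[0,0,0],0]])

```text
clock: 5.78
eef_pos: [507.9, -285.8, 200.1]
tool_rot: [-3.141, -0.011, 1.127]
force: [-0.1, 0.6, -1.0]
width: 17.2
```

```bash
python3 - <<'E'
from h import *
go(561.8,-172.5,150,65.1)
s,P,im=shot();cv2.imwrite("pics/w2.png",im);np.save("w2.npy",P)
E
```

```text
t 5.78 [ 507.9 -285.8  200.1] [-3.141 -0.011  1.127] F [-0.1  0.6 -1. ] w 17.2 | shift [1.25e-01 1.00e-04 5.15e-02] turn -0.009
```

View pics/w2.png

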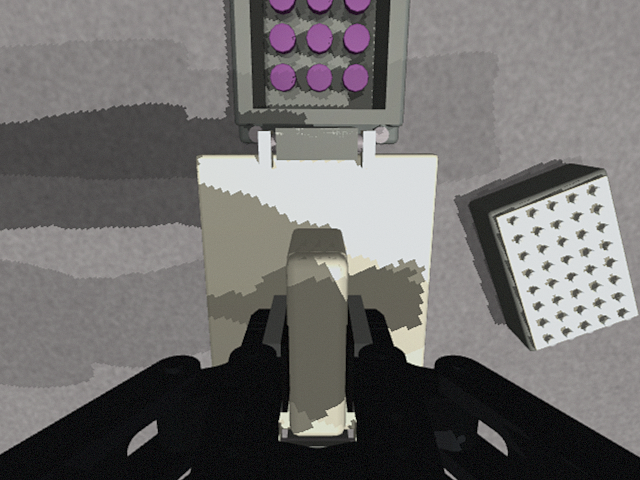

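move_arm(series=[[[-0.02,0,-0.02],-0.009],[[-0.045,0,-0.04],-0.009],[[-0.07,0,-0.05],-0.009],[[-0.07,0,-0.05],-0.009],[[-0.07,0,-0.05],-0.009]])

```text
clock: 6.45
eef_pos: [479.3, -346.0, 249.1]
tool_rot: [-3.14, -0.013, 1.141]
force: [-0.5, -0.2, -1.2]
width: 17.3
```

```bash
python3 - <<'E'
from h import *
go(561.8,-172.5,150,65.1)
s,P,im=shot();cv2.imwrite("pics/w3.png",im);np.save("w3.npy",P)
E
```

```text
t 6.45 [ 479.3 -346.   249.1] [-3.14  -0.013  1.141] F [-0.5 -0.2 -1.2] w 17.3 | shift [0.1908 0.0028 0.1016] turn 0.005
```

View pics/w3.png

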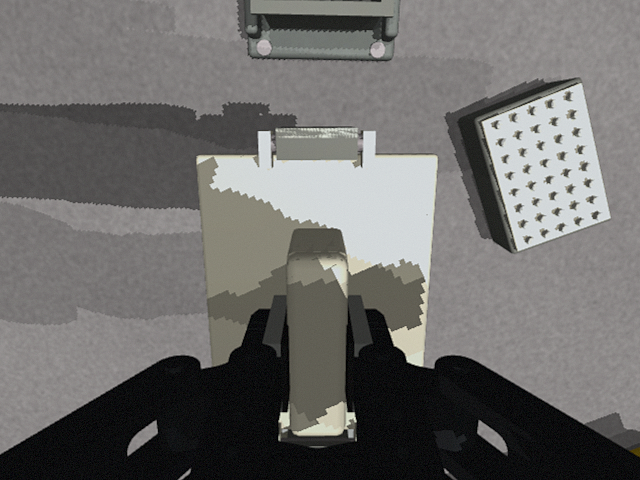

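Backing off moved the bucket out of view, because the camera tilts back toward the tool. The earlier w2 shot shows the bucket's near corners, so I'll enlarge that.

```bash
python3 - <<'E'
import cv2
im=cv2.imread("pics/w2.png");cv2.imwrite("pics/c2.png",cv2.resize(im[0:150,220:420],(800,600),interpolation=cv2.INTER_CUBIC))
E
```

```text
(no output)
```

View pics/c2.png

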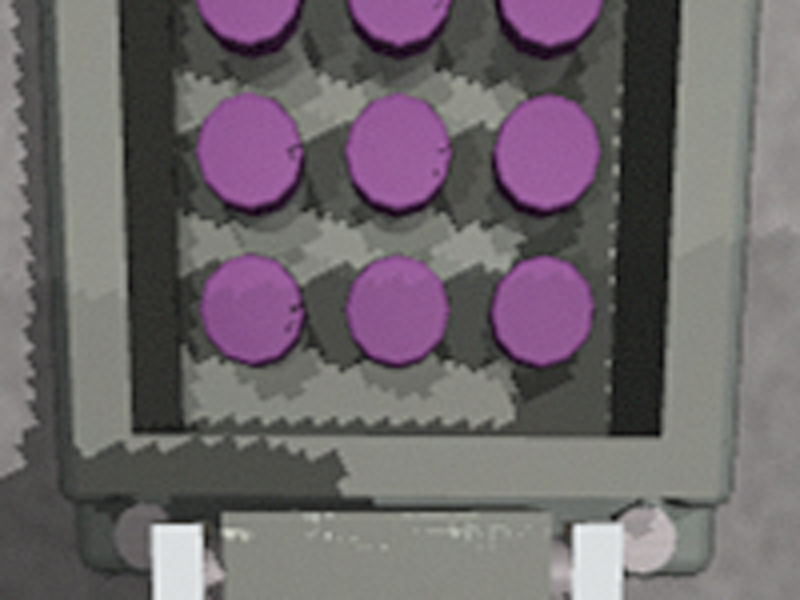

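```bash
python3 - <<'E'
from h import *
P=np.load("w2.npy")
C=lambda x,y:(220+(x+.5)/4-.5,(y+.5)/4-.5)
for z in(82,85,87.4,90,93,96):
    a,b=[onz("wrist",C(*p),z,P) for p in((133,435),(662,435))]
    e,f=[onz("wrist",C(*p),z,P) for p in((75,497),(722,497))]
    g,h=[onz("wrist",C(*p),z,P) for p in((120,0),(680,0))]
    u=(g-a+h-b);u/=np.linalg.norm(u);
    c1=(a+b)/2+u*52;c2=(e+f)/2+u*60
    n=b-a
    print(z,"w74",np.linalg.norm(b-a).round(1),"w90",np.linalg.norm(e-f).round(1),"far w",np.linalg.norm(h-g).round(1),"yaw",np.degrees(np.arctan2(u[1],u[0])).round(2),np.degrees(np.arctan2(n[1],n[0])).round(2)+90,c1.round(1),c2.round(1))
# cover plate far corners relative to tool, TCP above underside by 13.4
s=None
T=camera_model("wrist")["tool_from_camera"]
for u in((198,156),(437,154.5)):
    print("cover corner tool",onz("wrist",u,13.4-6,T).round(1))
E
```

```text
82 w74 77.0 w90 95.0 far w 76.5 yaw 64.3 64.57 [ 563.3 -172.2   82. ] [ 563.1 -173.    82. ]
85 w74 76.1 w90 93.9 far w 75.7 yaw 64.3 64.57 [ 563.2 -172.3   85. ] [ 563.2 -172.9   85. ]
87.4 w74 75.4 w90 93.1 far w 75.0 yaw 64.3 64.57 [ 563.2 -172.4   87.4] [ 563.2 -172.9   87.4]
90 w74 74.6 w90 92.1 far w 74.2 yaw 64.3 64.57 [ 563.2 -172.4   90. ] [ 563.2 -172.9   90. ]
93 w74 73.7 w90 91.0 far w 73.3 yaw 64.3 64.57 [ 563.1 -172.5   93. ] [ 563.2 -172.9   93. ]
96 w74 72.9 w90 90.0 far w 72.5 yaw 64.3 64.57 [ 563.1 -172.6   96. ] [ 563.2 -172.9   96. ]
cover corner tool [ 55.7 -40.9   7.4]
cover corner tool [56.2 41.6  7.4]
```

move_arm(series=[[[0.03,0,0.01],0.005],[[0.07,0.001,0.03],0.01],[[0.11,0.002,0.05],0.01],[[0.15,0.003,0.07],0.012],[[0.18,0.003,0.08],0.012]])

```text
clock: 7.12
eef_pos: [557.6, -178.1, 169.8]
tool_rot: [-3.137, -0.014, 1.134]
force: [0.2, -0.9, -1.2]
width: 16.9
```

move_arm(series=[[[0,0,0],0],[[0,0,0],0]])

```text
clock: 7.38
eef_pos: [557.4, -177.6, 169.6]
tool_rot: [-3.136, -0.014, 1.135]
force: [0.9, -0.8, -1.9]
width: 17.3
```

```bash
python3 -c "
from h import *
go(563.2,-172.6,146,64.6)"
```

```text
t 7.38 [ 557.4 -177.6  169.6] [-3.136 -0.014  1.135] F [ 0.9 -0.8 -1.9] w 17.3 | shift [0.0067 0.0033 0.0237] turn 0.008
```

move_arm(series=[[[0.003,0.001,0.006],0.006],[[0.006,0.003,0.014],0.008],[[0.0067,0.0033,0.0215],0.008],[[0.0067,0.0033,0.0237],0.008],[[0.0067,0.0033,0.0237],0.008]])

```text
clock: 8.0
eef_pos: [563.0, -172.7, 145.7]
tool_rot: [-3.136, -0.014, 1.127]
force: [0.3, -0.4, -1.5]
width: 16.8
```

```bash
python3 - <<'E'
from h import *
go(563.2,-172.6,130,64.6)
im=get_image("wrist");sd=get_image("side");tp=get_image("top")
cv2.imwrite("pics/w4.png",im)
P=lambda im,x,y,w,h:cv2.resize(im[y:y+h,x:x+w],(400,300),interpolation=cv2.INTER_CUBIC)
cv2.imwrite("pics/c4.png",np.vstack([np.hstack([P(im,0,0,640,480),P(im,160,80,320,240)]),np.hstack([P(tp,350,211,96,72),P(sd,300,160,100,75)])]))
E
```

```text
t 8.0 [ 563.  -172.7  145.7] [-3.136 -0.014  1.127] F [ 0.3 -0.4 -1.5] w 16.8 | shift [-0.0001  0.0002  0.0157] turn -0.001
```

View pics/c4.png

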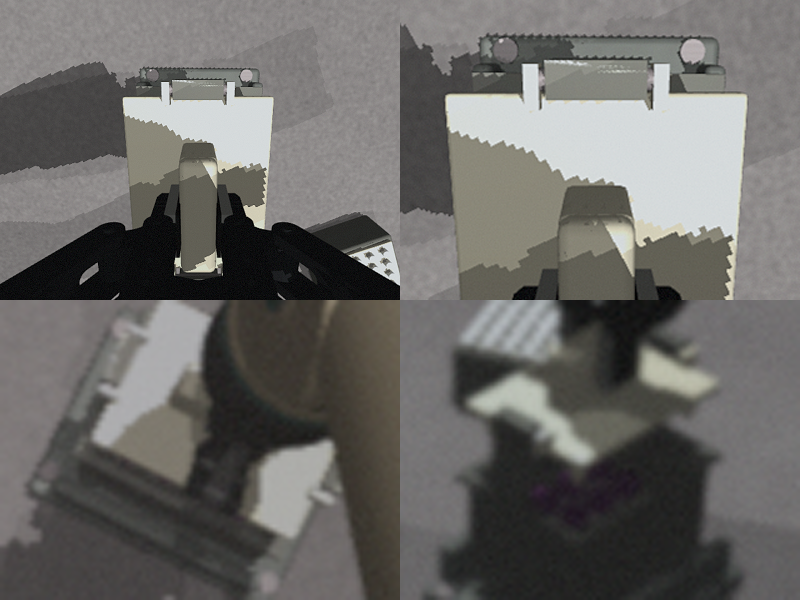

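move_arm(series=[[[0,0,0.004],0],[[0,0,0.008],0],[[0,0,0.012],0],[[0,0,0.016],0],[[0,0,0.018],0]])

```text
clock: 8.78
eef_pos: [563.2, -172.3, 127.8]
tool_rot: [-3.136, -0.014, 1.127]
force: [-0.3, 1.1, -1.2]
width: 17.3
```

move_arm(series=[[[0,0,0.002],0],[[0,0,0.004],0],[[0,0,0.006],0]])

```text
clock: 9.15
eef_pos: [563.3, -172.3, 121.7]
tool_rot: [-3.136, -0.014, 1.127]
force: [0.6, -0.0, -1.6]
width: 16.7
```

```bash
python3 -c "
from h import *
go(563.2,-172.6,130,64.6)"
```

```text
t 9.15 [ 563.3 -172.3  121.7] [-3.136 -0.014  1.127] F [ 0.6 -0.  -1.6] w 16.7 | shift [-0.0002  0.     -0.0083] turn -0.0
```

move_arm(series=[[[0,0,0.002],0],[[0,0,0.004],0]])

```text
clock: 9.4
eef_pos: [563.2, -173.0, 117.9]
tool_rot: [-3.137, -0.013, 1.127]
force: [-1.9, -1.1, 3.0]
width: 17.0
```

move_arm(series=[[[0,0,0.0015],0],[[0,0,0.003],0]])

```text
clock: 9.65
eef_pos: [563.4, -172.9, 115.2]
tool_rot: [-3.137, -0.013, 1.127]
force: [-1.4, -0.8, 4.0]
width: 16.9
```

move_arm(series=[[[0,0,0.001],0],[[0,0,0.002],0]])

```text
clock: 9.9
eef_pos: [563.4, -172.8, 113.3]
tool_rot: [-3.137, -0.013, 1.127]
force: [-0.5, -0.2, 4.3]
width: 17.1
```

move_arm(series=[[[0,0,0.001],0],[[0,0,0.002],0],[[0,0,0.003],0]])

```text
clock: 10.28
eef_pos: [563.4, -172.8, 110.2]
tool_rot: [-3.137, -0.013, 1.127]
force: [-1.1, -0.2, 5.1]
width: 16.9
```

move_arm(series=[[[0,0,0.001],0],[[0,0,0.002],0],[[0,0,0.003],0]])

```text
clock: 10.65
eef_pos: [563.5, -172.8, 107.1]
tool_rot: [-3.137, -0.013, 1.127]
force: [-1.0, 0.3, 4.4]
width: 17.0
```

```bash
python3 - <<'E'
from h import *
go(563.2,-172.6,130,64.6)
im=get_image("wrist");sd=get_image("side")
P=lambda im,x,y,w,h:cv2.resize(im[y:y+h,x:x+w],(400,300),interpolation=cv2.INTER_CUBIC)
cv2.imwrite("pics/c5.png",np.hstack([P(im,160,80,320,240),P(sd,300,160,100,75)]))
E
```

```text
t 10.65 [ 563.5 -172.8  107.1] [-3.137 -0.013  1.127] F [-1.   0.3  4.4] w 17.0 | shift [ 0.0004 -0.0004 -0.0229] turn -0.001
```

View pics/c5.png

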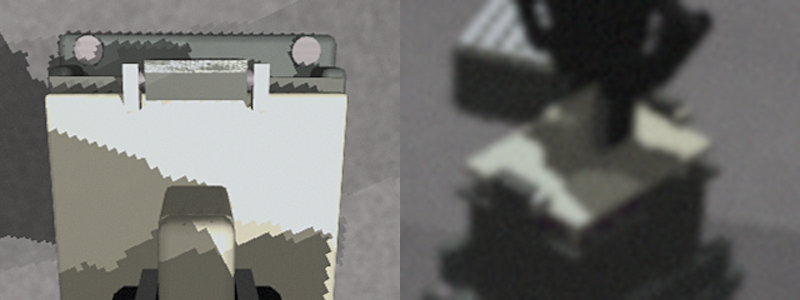

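```bash
python3 - <<'E'
from h import *
c=camera_model("side");f=240/np.tan(np.radians(c["fov_y"]/2));Pi=np.linalg.inv(c["pose"])
def pr(p):
    q=Pi@np.append(p,1);return np.array([c["cx"]+f*q[0]/q[2],c["cy"]+f*q[1]/q[2]])
a=np.radians(64.6);L=np.array([np.cos(a),np.sin(a)]);N=np.array([np.sin(a),-np.cos(a)])
o=np.array([563.3,-172.8])
cr=lambda p:((p-[300,160])*4+[400,0]).round(0)
for nm,sl,sn in(("A++",1,1),("A+-",1,-1),("-+",-1,1),("--",-1,-1)):
    print(nm,"plate top",cr(pr([*(o+L*56*sl+N*42*sn),99.7])),"bot",cr(pr([*(o+L*56*sl+N*42*sn),93.7])),"lip",[(z,cr(pr([*(o+L*60*sl+N*45*sn),z]))) for z in(75.6,80.6)])
# same for initial picture crop1 style, rim height
cr0=lambda p:((p-[300,175])*4).round(0)
for z in(87.6,92.6):print(z,[cr0(pr([*(o+L*60*sl+N*45*sn),z])) for sl,sn in((1,1),(-1,1),(-1,-1),(1,-1))])
E
```

```text
A++ plate top [465. 157.] bot [465. 166.] lip [(75.6, array([456., 194.])), (80.6, array([456., 186.]))]
A+- plate top [580. 220.] bot [579. 230.] lip [(75.6, array([577., 263.])), (80.6, array([577., 255.]))]
-+ plate top [601.  80.] bot [600.  89.] lip [(75.6, array([600., 110.])), (80.6, array([600., 103.]))]
-- plate top [715. 137.] bot [714. 146.] lip [(75.6, array([720., 172.])), (80.6, array([720., 164.]))]
87.6 [array([ 56., 116.]), array([201.,  33.]), array([321.,  94.]), array([178., 185.])]
92.6 [array([ 56., 108.]), array([201.,  26.]), array([322.,  87.]), array([178., 177.])]
```

```bash
python3 - <<'E'
from h import *
im=get_image("wrist");sd=np.mean([get_image("side").astype(float) for _ in range(6)],0).astype(np.uint8)
cv2.imwrite("pics/w6.png",im);cv2.imwrite("pics/s6.png",sd)
a=cv2.resize(im[120:175,190:450],(800,170),interpolation=cv2.INTER_CUBIC)
b=cv2.resize(sd[175:235,305:390],(600,424),interpolation=cv2.INTER_CUBIC)
b=np.clip(b.astype(float)*1.8,0,255).astype(np.uint8)
b=cv2.copyMakeBorder(b,0,0,0,200,0);cv2.imwrite("pics/c6.png",np.vstack([a,b]))
E
```

```text
(no output)
```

View pics/c6.png

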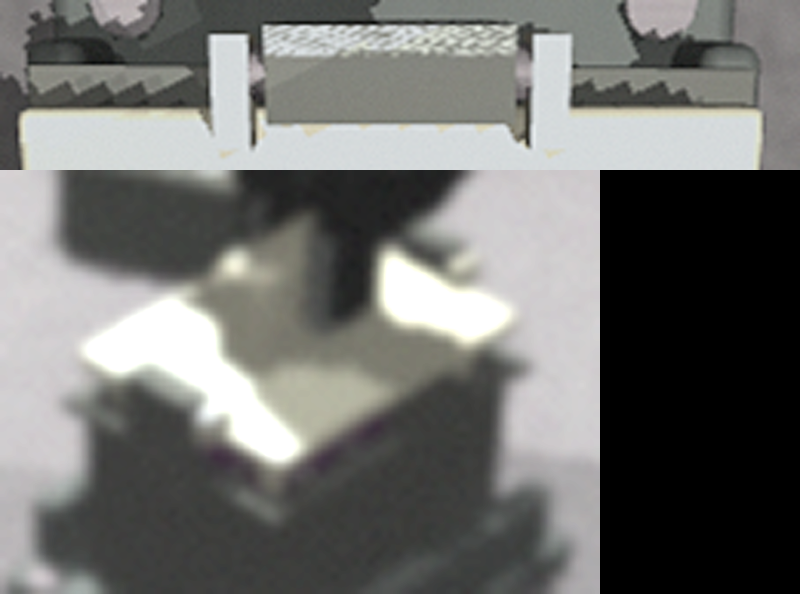

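The wrist view puts the cover and lip centres within 1 mm both ways, and the lip about 10–13 mm below the plate. So the pins are inside, the hooks are on the lip, and the bucket is sinking. I'll keep pressing in small steps.

move_arm(series=[[[0,0,0.001],0],[[0,0,0.002],0]])

```text
clock: 11.35
eef_pos: [563.9, -172.7, 105.6]
tool_rot: [-3.138, -0.014, 1.127]
force: [-0.8, -0.4, 7.4]
width: 16.8
```

move_arm(series=[[[0,0,0.001],0],[[0,0,0.002],0]])

```text
clock: 11.6
eef_pos: [564.3, -172.7, 104.4]
tool_rot: [-3.139, -0.014, 1.127]
force: [-1.7, -0.7, 10.4]
width: 17.2
```

move_arm(series=[[[0,0,0.001],0],[[0,0,0.002],0]])

```text
clock: 11.85
eef_pos: [564.6, -172.7, 103.5]
tool_rot: [-3.14, -0.014, 1.127]
force: [-2.2, 0.5, 10.6]
width: 17.4
```

move_arm(series=[[[-0.0003,-0.0006,0.001],0],[[-0.0003,-0.0006,0.002],0]])

```text
clock: 12.1
eef_pos: [564.7, -172.8, 102.9]
tool_rot: [3.141, -0.014, 1.127]
force: [-3.3, -0.5, 13.4]
width: 16.9
```

move_arm(series=[[[-0.0003,-0.0006,0.001],0],[[-0.0003,-0.0006,0.002],0]])

```text
clock: 12.35
eef_pos: [564.8, -172.9, 102.5]
tool_rot: [3.139, -0.014, 1.127]
force: [-1.1, -0.1, 10.8]
width: 17.0
```

move_arm(series=[[[-0.0003,-0.0006,0.001],0],[[-0.0003,-0.0006,0.002],0]])

```text
clock: 12.6
eef_pos: [564.6, -173.2, 100.8]
tool_rot: [3.138, -0.014, 1.126]
force: [-0.6, -0.5, 6.8]
width: 17.0
```

move_arm(series=[[[-0.0003,-0.0006,0.001],0],[[-0.0003,-0.0006,0.002],0]])

```text
clock: 12.85
eef_pos: [564.5, -173.3, 99.0]
tool_rot: [3.137, -0.014, 1.126]
force: [-0.3, 0.3, 5.2]
width: 17.1
```

move_arm(series=[[[-0.0003,-0.0006,0.001],0],[[-0.0003,-0.0006,0.002],0]])

```text
clock: 13.1
eef_pos: [564.4, -173.4, 97.3]
tool_rot: [3.136, -0.015, 1.126]
force: [-0.8, -0.9, 5.7]
width: 16.8
```

move_arm(series=[[[0,0,0.0008],0],[[0,0,0.0015],0]])

```text
clock: 13.35
eef_pos: [564.6, -172.6, 95.4]
tool_rot: [3.136, -0.015, 1.127]
force: [-0.5, 1.6, 4.3]
width: 17.2
```

move_arm(series=[[[0,0,0.0008],0],[[0,0,0.0015],0]])

```text
clock: 13.6
eef_pos: [564.6, -172.5, 95.2]
tool_rot: [3.136, -0.015, 1.127]
force: [-2.0, 1.6, 16.7]
width: 16.9
```

move_arm(series=[[[0,0,0.0008],0],[[0,0,0.0012],0]])

```text
clock: 13.85
eef_pos: [564.6, -172.5, 95.2]
tool_rot: [3.136, -0.014, 1.128]
force: [-1.1, 1.8, 15.0]
width: 17.1
```

move_arm(series=[[[0,0,0.001],0],[[0,0,0.0016],0],[[0,0,0.002],0]])

```text
clock: 14.22
eef_pos: [564.7, -172.5, 95.2]
tool_rot: [3.136, -0.014, 1.128]
force: [-3.6, 1.2, 21.6]
width: 17.2
```

```bash
python3 - <<'E'
from h import *
go(563.2,-172.6,95,64.6)
im=get_image("wrist");sd=np.mean([get_image("side").astype(float) for _ in range(6)],0).astype(np.uint8)
a=cv2.resize(im[110:175,190:450],(800,200),interpolation=cv2.INTER_CUBIC)
b=cv2.resize(sd[175:235,305:390],(560,396),interpolation=cv2.INTER_CUBIC)
b=np.clip(b.astype(float)*1.8,0,255).astype(np.uint8)
b=cv2.copyMakeBorder(b,0,0,0,240,0);cv2.imwrite("pics/c7.png",np.vstack([a,b]))
E
```

```text
t 14.22 [ 564.7 -172.5   95.2] [ 3.136 -0.014  1.128] F [-3.6  1.2 21.6] w 17.2 | shift [-0.0007 -0.0013  0.0002] turn 0.0
```

View pics/c7.png

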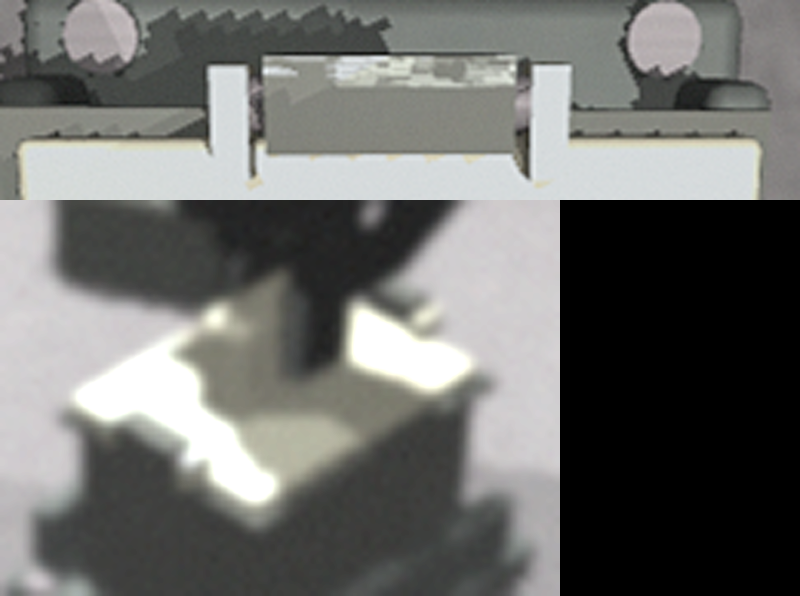

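move_arm(series=[[[0,0,0],0],[[0,0,0],0]])

```text
clock: 14.82
eef_pos: [564.5, -172.5, 95.3]
tool_rot: [3.136, -0.013, 1.128]
force: [-0.1, 1.5, 5.5]
width: 17.2
```

move_arm(series=[[[0,0,0],0],[[0,0,0],0],[[0,0,0],0],[[0,0,0],0]], claw=1)

```text
clock: 15.32
eef_pos: [564.4, -172.6, 95.1]
tool_rot: [3.136, -0.013, 1.128]
force: [-0.5, -0.5, 0.6]
width: 85.0
```

```bash
python3 -c "
from h import *
go(563.2,-172.6,250,64.6)"
```

```text
t 15.32 [ 564.4 -172.6   95.1] [ 3.136 -0.013  1.128] F [-0.5 -0.5  0.6] w 85.0 | shift [ 0.0015 -0.0003 -0.1549] turn 0.0
```

move_arm(series=[[[0,0,-0.01],0],[[0,0,-0.03],0],[[0,0,-0.07],0],[[0,0,-0.12],0],[[0,0,-0.16],0]])

```text
clock: 15.95
eef_pos: [563.1, -174.2, 258.0]
tool_rot: [3.134, -0.014, 1.128]
force: [-0.2, 0.4, 0.2]
width: 85.6
```

move_arm(series=[[[0,0,0],0],[[0,0,0],0]])

```text
clock: 16.2
eef_pos: [562.7, -174.2, 258.1]
tool_rot: [3.134, -0.014, 1.128]
force: [0.2, -0.4, -1.0]
width: 85.8
```

```bash
python3 - <<'E'
from h import *
go(563.2,-172.6,250,64.6)
s,P,im=shot();sd=np.mean([get_image("side").astype(float) for _ in range(6)],0)
np.save("w8.npy",P)
a=cv2.resize(im[90:330,200:440],(590,590),interpolation=cv2.INTER_CUBIC)
b=cv2.resize(sd[175:275,330:330+35] if 0 else sd[178:238,310:331+0],(206,590)) if 0 else cv2.resize(np.clip(sd*1.6,0,255).astype(np.uint8)[178:238,305:390],(210,148))
b=cv2.copyMakeBorder(b,0,442,0,0,0)
cv2.imwrite("pics/c8.png",np.hstack([a,b]))
E
```

```text
t 16.2 [ 562.7 -174.2  258.1] [ 3.134 -0.014  1.128] F [ 0.2 -0.4 -1. ] w 85.8 | shift [ 0.0015 -0.0003  0.0081] turn 0.0
```

View pics/c8.png

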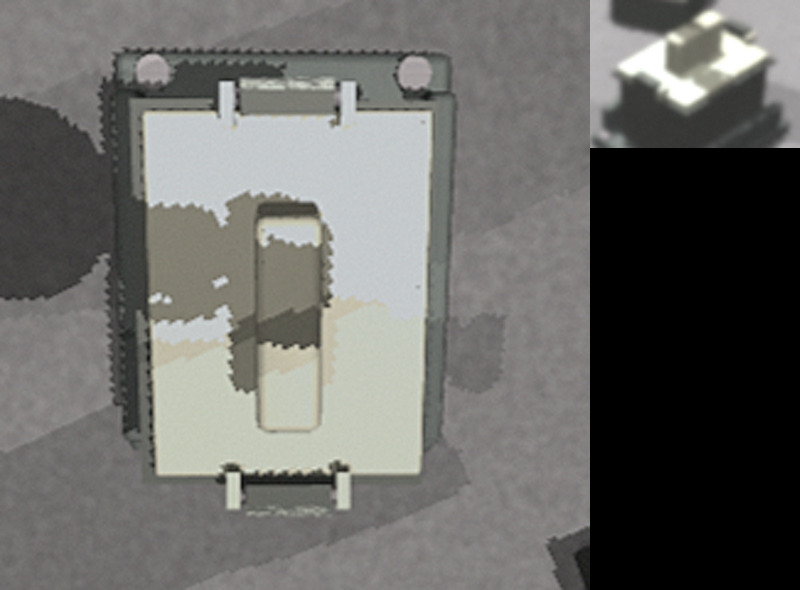

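```bash
python3 -c "
from cell import *
print(finish_job())"
```

```text
the job is handed in; nothing more can be done
None
```

I put the white cover on the bucket, pressed it home, let go and handed the job in at about 16 s. The hand-in gives no verdict, so the result rests on my own checks.

- **Approach:** I gripped the handle across its 18 mm width, lifted the cover clear of the block and brought it level over the bucket. The wrist camera showed it centred within about 1 mm.
- **Pressing:** The bucket sank about 12 mm at roughly 5 N. The clips then peaked at about 15 N and the force eased as they slid down. The plate stopped solid, and I finished with a press of about 22–23 N, below the 35 N limit in every reading.
- **Last pictures:** The plate lies flush and centred on the lip, and both clip arms look as they did on the parking block, to within about 1 pixel. The gripper is open and well clear. The arm stayed clear of the rack, bottle and box, though I did not re-measure their positions.

**What disagreed or was not tested:**
- **Rim height:** The side camera put the rim about 5 mm lower than the wrist camera. I trusted the wrist camera, and the force pattern agreed with it.
- **Final height:** The arm stopped about 1.5 mm higher than I expected. I put that down to small slip in the grip.
- **Clips:** I did not pull on the cover to test the clips. That they snapped is inferred from the force pattern and the pictures.

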